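Load the last bearing cap and lift the carrier level

ROBOT

A 6-joint arm with a two-finger parallel gripper is mounted at the origin on the work surface. World frame = base frame: x ahead of the robot, y to its left, z up, the work surface at z = 0. Lengths are in m, angles in rad, forces in N, time in s.
With the tool pointing down it reaches from about 0.425 to 0.95 m from the base axis. Payload 14.7 kg.
Tool frame: the origin (TCP) lies midway between the tips of the shut fingers; the grasp point (between the pads) lies 19 mm behind it; z points along the fingers, y is the direction in which the jaws open and shut (so a half turn about z gives the same grasp; the last joint's range is limited). The gripper opens to 85 mm and grips with 20 to 120 N. Pads are 22 mm wide; open, the fingers measure 114 mm over their backs; the gripper's body (76 mm by 85 mm) begins 54 mm behind the grasp point. The pads swing forward as they close: fully open they stand 13 mm farther back than shut.
Start: joints at [1.101, 0.48, 1.596, -0, 1.065, -0.047], TCP at [0.267, 0.593, 0.231] pointing down, gripper open.
Joint ranges: [-2.75, 2.75], [-0.82, 2.05], [0.23, 2.67], [-1.56, 4.7], [0.09, 2.69], [-2.92, 2.92]. Speed limits (rad/s): [1.89, 1.89, 2.39, 3.01, 3.01, 3.01].

INTERFACE

Orientations are given as a rotation vector (axis times angle).
In Python, from rig import ctrl, vision, workorder gives the robot as it stands.
- The arm moves only by the tool move_arm, never from a script. Its argument "plan" is a list of rows, each a list of 3 entries, a list of its own where there are three numbers: the closure, from -1 (fully open) to 1 (shut), so that 0 is half open, then the shift along the tool's x, y, z in mm, then the turn, a rotation vector about the tool's x, y, z in degrees. In form: [[fingers, [x, y, z], [rx, ry, rz]], ...]. A call has 1 to 12 rows; each row shifts and turns the pose as measured when the row begins, along the tool's axes as they then stand; what a row does not reach is not made up. A row lasts 1/8 s, in which the tool goes at most 62.5 mm and 10.7 degrees, less where a joint would pass 70% of its speed; a pose out of reach is approached as far as the arm can. A call is refused whole if a number of a shift passes 62.5 or a number of a turn 10.7, either way. A call with a gripper value outside its range is refused whole. The fingers move at their own pace and stop on an object; "newtons" is the grip in N (left out, the last holds). Time passes only in rows, so rows that do not move let the fingers close. It gives the time, the measured TCP pose, the force and the opening at its end, in the units of the state.
- ctrl.read_state(): the state, without advancing time (a new reading comes with each control period).
- vision.snapshot(name): name is "side" or "top"; returns a dict with "frame" (384x512x3 uint8, red, green, blue), "range_z" (384x512 float32, m along the optical axis (not along the pixel's ray), 0 where there is no reading), "camera_matrix" (3x3 intrinsics, pixels), "camera_from_world" (4x4, takes a point from world to camera coordinates). Camera axes: x right, y down, z forward; pixel columns grow to the right and rows downward; lengths in m; the calibration is good to about 2 mm. A picture is of the moment at which its call begins.
- workorder.hand_in(): hands the job in, once; it reports no verdict.
The state is a dict: "t": time; "joint_positions": joint angles; "joint_velocities": joint speeds; "effort": joint torques, N m; "eef_pos": TCP position; "ee_rot": TCP orientation; "wrist_force": force on the tool from outside, world axes, zero at the start; "moment": the same for the moment, N m; "finger_gap": finger opening in m.
Only numpy, scipy, OpenCV 4.12 (cv2) and the standard library are available. Lean on these libraries where they do the work, as an engineer would, in place of code of your own. Each camera call takes 0.05 s, during which the arm holds its last target. There are 200 camera calls.

TASK

Put the loose bearing cap into the empty pocket of the red carrier, fully home with its yellow tab in the notch, the same way round as the cap already there, and let go of it. Then take the carrier by the middle of its black bar handle and lift it straight up, level and with both caps in it, about 12 cm clear of the bench. Finish while holding it still and level in the air, and leave the other things on the bench where they are.

Things in the scene. Friction and masses are not known exactly. Their poses are not given: they have to be found in the camera images.
- loose_cap: Loose aluminium bearing cap, right way up on the bench: bridge-shaped block 70 long (x) x 26 wide (y) x 32 high (z) mm, 0.12 kg, legs below 18 mm with an open arch between, two dark bores on top. A yellow tab 10 wide, 12 high sticks out 10 mm at the foot of its +x end. Origin: centre of the block's underside, tab not counted. Grip across its width (y).
- loose_cap_tab (a point): Centre of the loose cap's yellow tab, 40 mm along the cap's +x from its origin, 6 mm up.
- seated_cap: An identical cap already seated in the carrier's other pocket; its tab points along the carrier's +y. It should stay there.
- seated_cap_tab (a point): Centre of the seated cap's yellow tab.
- carrier: Loose red plate standing on the bench, 120 (x) x 204 (y) x 6 mm, about 0.32 kg empty, a yellow line along its +y edge. A fixed bar handle runs along its x over its middle; keyed pockets, long side along y, lie either side of it at y = +52 (empty) and -52 mm (full). Origin: centre of its underside, z up.
- handle (a point): Middle of the black bar handle, 67 mm above the carrier's underside; axes as the carrier's. Bar 110 long (x) x 18 wide (y) x 16 high (59 to 75 mm up), on steel posts at its ends, 90 mm free between. Grip across the 18 mm. The loaded carrier balances about here.
- empty_pocket (a point): Centre of the empty pocket's floor, 6 mm up; axes as the carrier's. A home cap's origin lies here. 32 (x) x 76 (y) mm inside, so 3 mm play, between black rails 12 mm high (middle 54 mm of the long sides open for fingers), closed at the -y end, with a 16 mm notch at the +y end: the cap fits only with its tab there, cap x along carrier +y.
- empty_notch (a point): Where the tab's centre lies when the cap is home in the empty pocket: 40 mm along the carrier's +y from the pocket's centre, 6 mm above its floor.
- full_pocket (a point): Centre of the full pocket's floor.
- full_notch (a point): Where the seated cap's tab lies.
- socket: Chrome socket standing on the bench, 32 mm across, 45 high. Bystander. Origin: centre of its underside.
- oil_filter: Blue oil filter, 76 mm across, 75 high. Bystander. Origin: centre of its underside.
- wrench: Steel wrench lying on the bench. Bystander.
- screwdriver: Screwdriver lying on the bench. Bystander.
- spray_can: Green can, 60 mm across, 170 high. Bystander. Origin: centre of its underside.
- grease_jar: Grey jar with red cap, 70 mm across, 70 high. Bystander. Origin: centre of its underside.
There are look-alikes about, which are no part of the job. What is shaped like the carrier but pink or turquoise is not meant.

How it is judged:
On the way, in this order (a step that is already met when the one before it is completed fails the run):
1. the loose cap is home in the empty pocket, tab in the notch, and let go, the carrier still standing on the bench (distance between loose_cap_tab and empty_notch below 0.008 m and z of loose_cap in the frame of empty_pocket below 0.005 m and horizontal distance between loose_cap and empty_pocket below 0.007 m and contact force between the fingers and loose_cap below 0.1 N and height (world z) of carrier below 0.01 m), for 0.2 s.
2. the carrier hangs from the gripper by its handle, clear of the bench (height (world z) of carrier above 0.07 m and contact force between the fingers and carrier above 1 N), for 0.2 s.
At the end, for the whole second after the job is handed in: Carrier held by the fingers within 40 mm of the handle's middle, underside 80 to 180 mm up, within 200 mm of its start, level within 0.12 rad, still (0.03 m/s, 0.15 rad/s); both caps home: within 7 mm of the pocket centre, under 5 mm above its floor, tab within 8 mm of its notch place (distance between loose_cap_tab and empty_notch below 0.008 m and z of loose_cap in the frame of empty_pocket below 0.005 m and horizontal distance between loose_cap and empty_pocket below 0.007 m and distance between seated_cap_tab and full_notch below 0.008 m and z of seated_cap in the frame of full_pocket below 0.005 m and horizontal distance between seated_cap and full_pocket below 0.007 m and height (world z) of carrier between 0.08 and 0.18 m and distance of carrier from where it was at the start of the episode below 0.2 m and angle between carrier's own z axis and vertical below 0.12 rad and linear speed of carrier below 0.03 m/s and angular speed of carrier below 0.15 rad/s and contact force between the fingers and carrier above 1 N and distance between the grasp point and handle below 0.04 m); the arm keeps its last pose, push and grip.
It fails at once if a bystander (socket, filter, wrench, screwdriver, can, jar) is moved more than 30 mm (distance of any of socket, oil_filter, wrench, screwdriver, spray_can, grease_jar from where it was at the start of the episode above 0.03 m).
It fails at once if the carrier is tipped by more than 0.35 rad (angle between carrier's own z axis and vertical above 0.35 rad).
It also fails if it takes over 54 s, if anything falls off the work surface, if the arm or the gripper's body presses on something with over 40 N, if the wrist force passes 120 N, or if a joint passes its speed limit or range.

## Working session

There is one attempt and no reset: what is moved stays moved. The work goes in short steps, Python scripts to look and compute and a tool call to move; the robot and the scene stay as the last step left them, time stands still between calls to the robot, and variables do not carry over. Pictures are saved under pics/ and viewed, about 8 in all and at most 12, crops included, and the job is handed in when it is done.

Besides the shell and the picture viewer there is one more tool, called after "Request:" as a command line: name --argument value ..., lists and objects as JSON in quotes. move_arm: Moves the arm, as the interface text tells. Its arguments: {"type":"object","properties":{"plan":{"type":"array"},"newtons":{"type":"number"}},"required":["plan"]}

```bash
ls; mkdir -p pics; cat > h.py <<'E'
import numpy as np, cv2
from scipy.spatial.transform import Rotation as R
from rig import ctrl, vision, workorder
def snap(n):
    s=vision.snapshot(n); return s
def world(s):
    K=s["camera_matrix"];T=np.linalg.inv(s["camera_from_world"]);z=s["range_z"]
    v,u=np.mgrid[:z.shape[0],:z.shape[1]]
    p=np.stack([(u-K[0,2])/K[0,0]*z,(v-K[1,2])/K[1,1]*z,z],-1)
    return p@T[:3,:3].T+T[:3,3]
def ray(s,u,v,h):
    K=s["camera_matrix"];T=np.linalg.inv(s["camera_from_world"])
    d=T[:3,:3]@np.array([(u-K[0,2])/K[0,0],(v-K[1,2])/K[1,1],1]);o=T[:3,3]
    return o+d*(h-o[2])/d[2]
def save(f,n): cv2.imwrite(f"pics/{n}.png",cv2.cvtColor(f,cv2.COLOR_RGB2BGR))
E
python3 - <<'E'
from h import *
for n in("top","side"):
    s=snap(n); save(s["frame"],n+"1"); np.savez(n+"1",**s)
    print(n,np.round(np.linalg.inv(s["camera_from_world"]),3).tolist(),s["camera_matrix"].tolist())
print(ctrl.read_state())
E
```

```text
pics
top [[0.011, -0.996, 0.083, 0.43], [-1.0, -0.012, -0.012, -0.043], [0.013, -0.083, -0.996, 1.599], [0.0, 0.0, 0.0, 1.0]] [[436.20279720787954, 0.0, 263.8196538922195], [0.0, 436.20279720787954, 191.22358897114515], [0.0, 0.0, 1.0]]
side [[0.917, -0.217, 0.334, 0.118], [-0.398, -0.507, 0.764, -1.012], [0.004, -0.834, -0.551, 0.771], [0.0, 0.0, 0.0, 1.0]] [[400.23675101165963, 0.0, 251.89857711664058], [0.0, 400.23675101165963, 189.4608836056638], [0.0, 0.0, 1.0]]
{'t': 0.1, 'joint_positions': array([ 1.10139461e+00,  4.80759134e-01,  1.59680069e+00, -1.15221980e-05,
        1.06510160e+00, -4.66076349e-02]), 'joint_velocities': array([ 0.0006253 , -0.00339323,  0.00094056, -0.00110672,  0.00021993,
        0.00051906]), 'effort': array([ 1.98228889e-03, -9.52248645e+01, -4.31035137e+01, -1.24375315e-04,
        5.29050274e-03, -8.81408414e-05]), 'eef_pos': array([0.26652587, 0.59244564, 0.23074684]), 'ee_rot': array([-6.59124115e-01, -3.07140115e+00,  1.62714626e-03]), 'wrist_force': array([ 0.60872071,  0.21448656, -0.59973722]), 'moment': array([-0.00091563, -0.05922942, -0.00445779]), 'finger_gap': 0.08551220134349535}
```

View pics/top1.png

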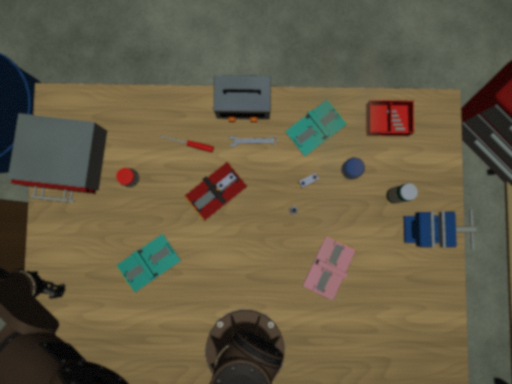

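View pics/side1.png

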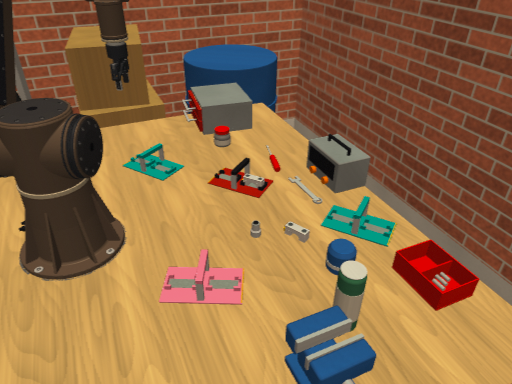

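The red carrier is at about (216,191) in the top view. The pink (330,268) and turquoise (316,128), (149,263) ones are look-alikes, and the red thing at (390,118) is a tray. The loose cap is at (309,180), with the socket at (293,210). I'll confirm with an enlarged crop and measure.

```bash
python3 - <<'E'
from h import *
s=dict(np.load("top1.npz")); f=s["frame"]; w=world(s)
c=f[155:227,180:325]; save(cv2.resize(c,None,fx=5.5,fy=5.5,interpolation=cv2.INTER_CUBIC),"crop1")
# side-view crop not needed; depth-based heights
hsv=cv2.cvtColor(f,cv2.COLOR_RGB2HSV).astype(int)
H,S,V=hsv[...,0],hsv[...,1],hsv[...,2]
roi=np.zeros(H.shape,bool); roi[155:227,180:325]=1
red=roi&((H<5)|(H>174))&(S>150)&(np.arange(512)[None]>186)&(np.arange(384)[:,None]>157)
n,l,st,ce=cv2.connectedComponentsWithStats(red.astype(np.uint8))
for i in range(1,n):
    if st[i,4]>20: print("red",st[i],ce[i])
k=1+np.argmax(st[1:,4]); pts=np.argwhere(l==k)[:,::-1]
# project to z=6mm
P=np.array([ray(s,u,v,.006)[:2] for u,v in pts]); r=cv2.minAreaRect((P*1000).astype(np.float32)); print("carrier rect",r)
yel=roi&(H>22)&(H<35)&(S>150)&(V>90)
n,l,st,ce=cv2.connectedComponentsWithStats(yel.astype(np.uint8))
for i in range(1,n):
    if st[i,4]>1: print("yel",st[i],ce[i],ray(s,*ce[i],.006)[:2])
# cap: white
wh=roi&(S<60)&(V>110)
n,l,st,ce=cv2.connectedComponentsWithStats(wh.astype(np.uint8))
for i in range(1,n):
    if st[i,4]>8:
        pts=np.argwhere(l==i)[:,::-1]; P=np.array([ray(s,u,v,.032)[:2] for u,v in pts])
        print("wh",st[i],ce[i],cv2.minAreaRect((P*1000).astype(np.float32)),np.median(w[l==i][:,2]))
E
```

```text
red [208 164  27  20 217] [219.9078341  173.53456221]
red [222 179  24  24 251] [232.74900398 189.8685259 ]
red [187 181  22  21 221] [197.87330317 191.46606335]
red [200 198  24  21 230] [210.84347826 207.5       ]
carrier rect ((566.081298828125, 53.65022277832031), (38.46055221557617, 95.90179443359375), 39.529598236083984)
wh [299 173  20  15 135] [308.62222222 179.76296296] ((604.7230224609375, -224.203369140625), (29.169635772705078, 68.41039276123047), 27.215723037719727) 0.029401131078466536
wh [217 174  18  15 122] [225.47540984 181.02459016] ((596.021240234375, 76.6834487915039), (28.203861236572266, 68.77671813964844), 46.010555267333984) 0.037240393305663866
```

View pics/crop1.png

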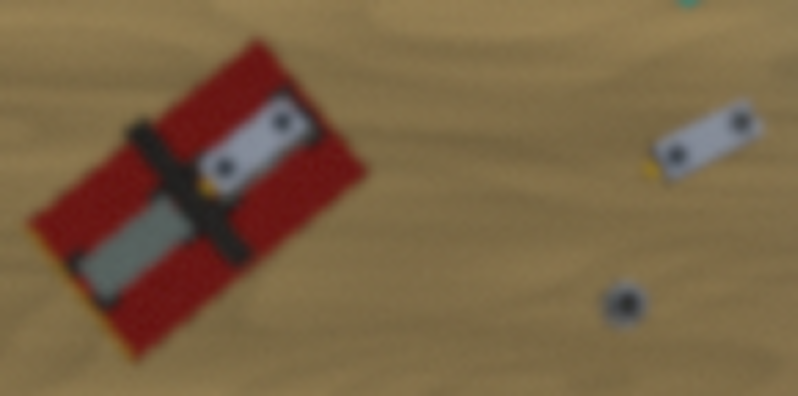

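The crop shows the red carrier with its yellow line on the lower-left edge (crop (80,290)). The seated cap's tab (207,187) points to that edge, and the empty pocket is on that side (135,250). The loose cap is at (705,140) with its tab at the lower left (652,168), so its +x is nearly parallel to carrier +y. Next I'll get the poses.

```bash
cat >> h.py <<'E'
def hsv(f):
    h=cv2.cvtColor(f,cv2.COLOR_RGB2HSV).astype(int); return h[...,0],h[...,1],h[...,2]
def wmask(s,m,h):
    return np.array([ray(s,u,v,h)[:2] for v,u in np.argwhere(m)])*1000
def carrier(s,box):  # box u0,v0,u1,v1 ; hull of red at z=6mm
    H,S,V=hsv(s["frame"]);m=((H<6)|(H>173))&(S>140);b=np.zeros_like(m);b[box[1]:box[3],box[0]:box[2]]=1
    m&=b; m=cv2.morphologyEx(m.astype(np.uint8),cv2.MORPH_OPEN,np.ones((2,2)))
    r=cv2.minAreaRect(wmask(s,m,.006).astype(np.float32)); q=cv2.boxPoints(r)
    e=max(((q[i+1]-q[i]) for i in range(3)),key=np.linalg.norm)
    a=np.degrees(np.arctan2(e[1],e[0]))
    return r,a
def cap(s,box,h):
    H,S,V=hsv(s["frame"]);m=(S<60)&(V>100);b=np.zeros_like(m);b[box[1]:box[3],box[0]:box[2]]=1
    m&=b; P=wmask(s,m,h); c=P.mean(0); w,v=np.linalg.eigh(np.cov(P.T)); a=np.degrees(np.arctan2(v[1,1],v[0,1]))
    return c,a,np.sqrt(w*12)
def tool(): 
    st=ctrl.read_state(); M=R.from_rotvec(st["ee_rot"]); 
    return st["eef_pos"]*1000,M
E
python3 - <<'E'
from h import *
s=dict(np.load("top1.npz"))
print(carrier(s,(184,159,250,222)))
H,S,V=hsv(s["frame"])
print(cap(s,(297,171,322,190),.032)); print(cap(s,(214,171,238,192),.038))
# full pocket floor and handle by height
w=world(s); z=w[...,2]; b=np.zeros_like(z,bool); b[155:222,184:250]=1
m=b&(z>.066)&(z<.09); print("handle",m.sum(),w[m].mean(0))
# empty pocket floor grey
m=b&(S<90)&(V>50)&(z<.025); m[:,224:]=0; P=wmask(s,m,.006); print("floor",len(P),P.mean(0))
# side-view cap by depth
s2=dict(np.load("side1.npz")); w2=world(s2); m=np.zeros(z.shape,bool); m[218:245,280:315]=1; m&=(w2[...,2]>.027)&(w2[...,2]<.04)
P=w2[m]*1000; c=P.mean(0); ww,vv=np.linalg.eigh(np.cov(P[:,:2].T)); print("side cap",len(P),c,np.degrees(np.arctan2(vv[1,1],vv[0,1])),np.sqrt(ww*12))
w0,M=tool(); print(w0, M.as_matrix().round(3).tolist())
E
```

```text
(((560.3385009765625, 109.97810363769531), (112.48666381835938, 191.2257537841797), 39.71388244628906), np.float32(129.71388))
(array([ 603.76990396, -222.95023852]), np.float64(117.77882216988604), array([31.53976336, 68.81406718]))
(array([595.08526128,  75.38955124]), np.float64(128.8643879487644), array([28.94938503, 68.34224887]))
handle 162 [0.56153582 0.11664399 0.07370654]
floor 217 [534.12881932 150.54695615]
side cap 157 [ 605.35947574 -224.88638823   31.45218343] 117.8079654535001 [28.52647487 70.81635293]
[266.52586997 592.44564402 230.74684347] [[-0.912, 0.41, -0.0], [0.41, 0.912, -0.001], [0.0, -0.001, -1.0]]
```

Cap origin is about (605,-224) mm with +x at 117.8°. Carrier +y is at about 129.3° and its origin is near (559,113). I'll move above the cap.

Request:
move_arm --plan '[[-1,[-45,-42,0],[0,0,0]],[-1,[-45,-42,0],[0,0,0]],[-1,[-45,-42,0],[0,0,0]],[-1,[-45,-42,0],[0,0,0]],[-1,[-45,-42,0],[0,0,0]],[-1,[-45,-42,0],[0,0,0]],[-1,[-45,-42,0],[0,0,0]],[-1,[-45,-42,0],[0,0,0]],[-1,[-45,-42,0],[0,0,0]],[-1,[-45,-42,0],[0,0,0]],[-1,[-45,-42,0],[0,0,0]],[-1,[-45,-42,0],[0,0,0]]]' --newtons 40

```text
t: 1.6
eef_pos: [0.5555, -0.0979, 0.2293]
ee_rot: [-0.649, -3.074, 0.001]
wrist_force: [0.8, 0.2, -0.4]
finger_gap: 0.0855
```

Request:
move_arm --plan '[[-1,[-44,-42,0],[0,0,0]],[-1,[-44,-42,0],[0,0,0]],[-1,[-10,-11,0],[0,0,0]],[-1,[0,0,0],[0,0,9.6]],[-1,[0,0,0],[0,0,9.6]],[-1,[0,0,0],[0,0,9.6]],[-1,[0,0,0],[0,0,9.6]],[-1,[0,0,60],[0,0,0]],[-1,[0,0,50],[0,0,0]],[-1,[0,0,0],[0,0,0]]]'

```text
t: 2.85
eef_pos: [0.6055, -0.2285, 0.1147]
ee_rot: [-1.656, -2.664, 0.001]
wrist_force: [-0.5, 0.3, 1.0]
finger_gap: 0.0853
```

```bash
python3 - <<'E'
from h import *
p,M=tool(); m=M.as_matrix(); print(p,"yaw y",np.degrees(np.arctan2(m[1,1],m[0,1])),m.round(3).tolist())
for nm,c in (("cap",[604.8,-224,p[2]]),): print(M.inv().apply(np.array(c)-p))
s=snap("side"); np.savez("side2",**s); f=s["frame"]
save(cv2.resize(f[150:270,220:380],None,fx=5,fy=5,interpolation=cv2.INTER_CUBIC),"side2")
s=snap("top"); print((s["frame"][171:190,297:322].mean(2)>100).sum())
E
```

```text
[ 605.45768098 -228.48767997  114.69690949] yaw y 26.257192854818236 [[-0.442, 0.897, -0.004], [0.897, 0.442, 0.002], [0.003, -0.003, -1.0]]
[4.31557752 1.39552948 0.01019745]
100
```

View pics/side2.png

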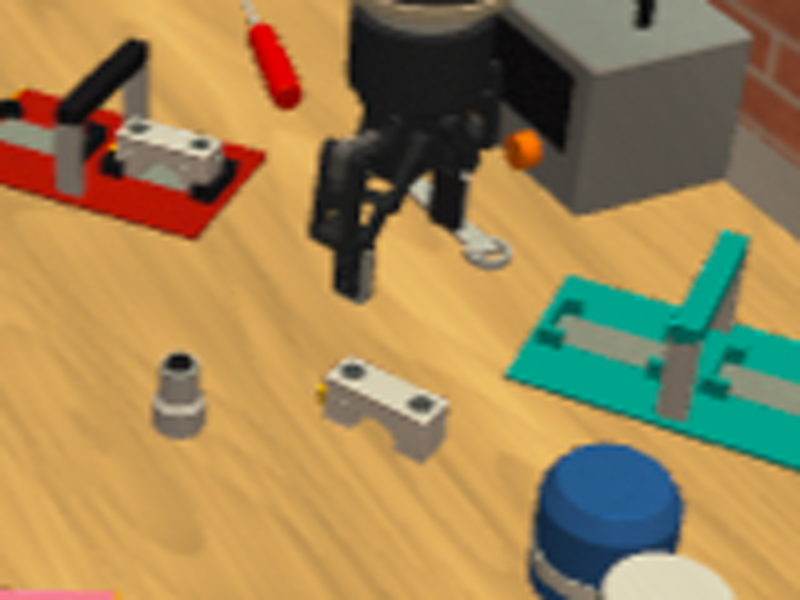

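The side crop shows the open gripper above the loose cap (crop (385,405), tab at (322,393)), lined up across its width, with nothing in the way. I'll descend and grip.

Request:
move_arm --plan '[[-1,[4,1,0],[0,0,-1.5]],[-1,[0,0,40],[0,0,0]],[-1,[0,0,40],[0,0,0]],[-1,[0,0,20],[0,0,0]],[-1,[0,0,8],[0,0,0]],[-1,[0,0,2],[0,0,0]]]'

```text
t: 3.7
eef_pos: [0.6154, -0.2277, 0.0179]
ee_rot: [1.606, 2.679, 0.004]
wrist_force: [0.3, 0.0, -0.3]
finger_gap: 0.0854
```

```bash
python3 - <<'E'
from h import *
p,M=tool(); m=M.as_matrix(); print(p,"yaw y",np.degrees(np.arctan2(m[1,1],m[0,1])),m.round(3).tolist())
print(M.inv().apply(np.array([604.8,-224,3])-p))
E
```

```text
[ 615.36959953 -227.7291338    17.93163382] yaw y 28.11986510358899 [[-0.471, 0.882, 0.017], [0.882, 0.471, -0.007], [-0.015, 0.012, -1.0]]
[ 8.48591111 -7.74073701 14.7189288 ]
```

Request:
move_arm --plan '[[-1,[8,-8,0],[0,0,0]],[-1,[0,0,0],[0,0,0]],[-1,[0,0,0],[0,0,0]]]'

```text
t: 4.08
eef_pos: [0.6048, -0.2247, 0.0202]
ee_rot: [1.604, 2.676, 0.005]
wrist_force: [0.3, 0.8, 0.3]
finger_gap: 0.0854
```

```bash
cat >> h.py <<'E'
def rep(*targets):
    p,M=tool(); m=M.as_matrix(); print("p",p.round(1),"yaw y",round(np.degrees(np.arctan2(m[1,1],m[0,1])),2),"tilt",np.degrees(np.arctan2(m[:2,2],1)).round(2),"gap",ctrl.read_state()["finger_gap"].__round__(4))
    d=np.degrees(M.inv().apply(np.cross(m[:,2],[0,0,-1]))).round(2); print("level turn (tool)",d)
    for t in targets: print("go",M.inv().apply(np.array(t)-p).round(1))
E
python3 - <<'E'
from h import *
rep([604.8,-224,3])
E
```

```text
p [ 604.8 -224.7   20.2] yaw y 28.13 tilt [ 1.14 -0.48] gap 0.0854
level turn (tool) [0.78 0.97 0.  ]
go [ 0.9  0.1 17.2]
```

Request:
move_arm --plan '[[-1,[1,0,0],[0.8,1.0,0]],[-1,[0,0,10],[0,0,0]],[-1,[0,0,6],[0,0,0]],[-1,[0,0,0],[0,0,0]]]'

```text
t: 4.58
eef_pos: [0.6047, -0.2239, 0.003]
ee_rot: [-1.614, -2.693, 0.0]
wrist_force: [-0.3, -0.1, 0.9]
finger_gap: 0.0856
```

```bash
python3 - <<'E'
from h import *
rep([604.8,-224,3])
E
```

```text
p [ 604.7 -223.9    3. ] yaw y 28.12 tilt [-0.1   0.05] gap 0.0856
level turn (tool) [-0.06 -0.09  0.  ]
go [-0.2  0.1  0. ]
```

Request:
move_arm --plan '[[1,[0,0,0],[0,0,0]],[1,[0,0,0],[0,0,0]],[1,[0,0,0],[0,0,0]],[1,[0,0,0],[0,0,0]],[1,[0,0,0],[0,0,0]],[1,[0,0,0],[0,0,0]]]' --newtons 40

```text
t: 5.32
eef_pos: [0.6046, -0.2239, 0.0032]
ee_rot: [-1.614, -2.693, 0.0]
wrist_force: [0.5, 0.3, -0.9]
finger_gap: 0.0254
```

Request:
move_arm --plan '[[1,[0,0,-20],[0,0,0]],[1,[0,0,-40],[0,0,0]],[1,[0,0,-50],[0,0,0]],[1,[0,0,-20],[0,0,0]],[1,[0,0,0],[0,0,0]]]'

```text
t: 5.95
eef_pos: [0.6051, -0.2241, 0.1419]
ee_rot: [1.615, 2.695, 0.0]
wrist_force: [0.0, 0.1, -1.4]
finger_gap: 0.0253
```

```bash
cat >> h.py <<'E'
def longdir(P):
    w,v=np.linalg.eigh(np.cov(P.T)); return np.degrees(np.arctan2(v[1,1],v[0,1])),np.sqrt(w*12)
E
python3 - <<'E'
from h import *
s=snap("top"); np.savez("top3",**s); f=s["frame"]
H,S,V=hsv(f); w=world(s); z=w[...,2]
b=np.zeros(z.shape,bool); b[155:226,180:252]=1
ry=b&(((H<6)|(H>173))&(S>140)|((H>14)&(H<32)&(S>175)))
save(cv2.resize(np.hstack([f[155:226,180:252],np.repeat((ry[155:226,180:252]*255).astype(np.uint8)[...,None],3,2)]),None,fx=5,fy=5,interpolation=cv2.INTER_NEAREST),"m3")
# depth-based handle
m=b&(z>.062)&(z<.09)&(V<70); P=wmask(s,m,.075); print("handle top",len(P),P.mean(0),(P.min(0)+P.max(0))/2,longdir(P),cv2.minAreaRect(P.astype(np.float32)))
s2=snap("side"); np.savez("side3",**s2); w2=world(s2); H2,S2,V2=hsv(s2["frame"])
b2=np.zeros(z.shape,bool); b2[150:200,200:280]=1
m=b2&(w2[...,2]>.07)&(w2[...,2]<.085); P=w2[m][:,:2]*1000; print("side handle",len(P),P.mean(0),longdir(P))
m=b2&(w2[...,2]>.033)&(w2[...,2]<.043)&(V2>110)&(S2<60); P=w2[m][:,:2]*1000; print("side seated",len(P),P.mean(0),longdir(P))
# side red plate
m=b2&((H2<6)|(H2>173))&(S2>140)&(w2[...,2]<.02); P=wmask(s2,m,.006); print("side red",cv2.minAreaRect(P.astype(np.float32)))
rep()
E
```

```text
handle top 125 [559.63569137 114.28483767] [559.37413308 113.15262501] (np.float64(-140.5057094553364), array([15.81600513, 99.9221667 ])) ((559.2092895507812, 115.03451538085938), (103.2997055053711, 17.40983772277832), 40.60599136352539)
side handle 98 [562.20008092 111.84660524] (np.float64(-141.46401282553384), array([ 19.05254511, 112.82962003]))
side seated 84 [597.09311634  76.34671775] (np.float64(112.64718288954703), array([48.30336978, 84.27782101]))
side red ((620.8637084960938, 159.18679809570312), (265.0293884277344, 201.3527069091797), 39.89176940917969)
p [ 604.1 -223.7  139.7] yaw y 28.12 tilt [-0.15  0.07] gap 0.0252
level turn (tool) [-0.1  -0.13 -0.  ]
```

View pics/m3.png

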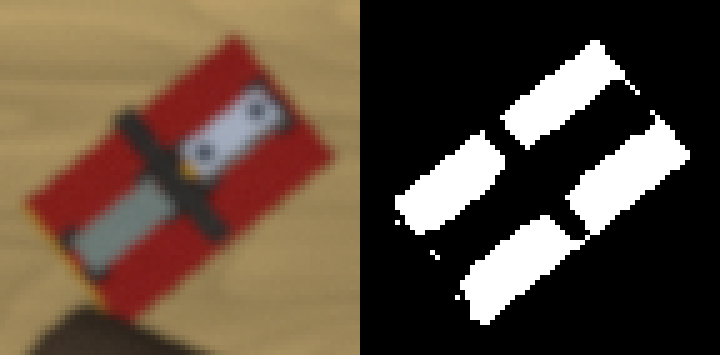

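The left side shows the carrier with the arm at the bottom edge. The mask covers the whole red plate, corners (597,40), (690,155), (485,322) and (397,200). Estimates agree on carrier origin ≈(560,114) and yaw 39.3°, so the pocket is at about (527,154). I'll carry the cap over it.

Request:
move_arm --plan '[[1,[30,9,0],[0,0,0]],[1,[55,16,0],[0,0,0]],[1,[55,16,0],[0,0,0]],[1,[55,16,0],[0,0,0]],[1,[55,16,0],[0,0,0]],[1,[55,16,0],[0,0,0]],[1,[40,12,0],[0,0,0]],[1,[20,6,0],[0,0,-5.5]],[1,[0,0,0],[0,0,-5.5]],[1,[0,0,0],[0,0,0]],[1,[0,0,0],[0,0,0]]]'

```text
t: 7.42
eef_pos: [0.516, 0.1592, 0.128]
ee_rot: [-1.339, -2.819, 0.015]
wrist_force: [0.6, 0.4, 0.0]
finger_gap: 0.0256
```

```bash
python3 - <<'E'
from h import *
rep([527,154,100])
E
```

```text
p [516.  159.2 128. ] yaw y 39.18 tilt [-1.28 -0.  ] gap 0.0256
level turn (tool) [-0.99 -0.8  -0.  ]
go [-11.4   5.7  27.7]
```

Request:
move_arm --plan '[[1,[-11,6,0],[-1.0,-0.8,0]],[1,[0,0,0],[0,0,0]],[1,[0,0,15],[0,0,0]],[1,[0,0,15],[0,0,0]],[1,[0,0,0],[0,0,0]],[1,[0,0,0],[0,0,0]]]'

```text
t: 8.18
eef_pos: [0.5281, 0.1528, 0.0945]
ee_rot: [1.355, 2.834, -0.0]
wrist_force: [0.0, 0.2, -0.9]
finger_gap: 0.0254
```

```bash
python3 - <<'E'
from h import *
rep([527,154,40])
s=snap("side"); np.savez("side4",**s); f=s["frame"]
save(cv2.resize(f[140:210,190:290],None,fx=8,fy=8,interpolation=cv2.INTER_CUBIC),"side4")
E
```

```text
p [528.1 152.8  94.5] yaw y 38.9 tilt [-0.   -0.02] gap 0.0254
level turn (tool) [-0.01  0.01 -0.  ]
go [ 1.6 -0.1 54.5]
```

View pics/side4.png

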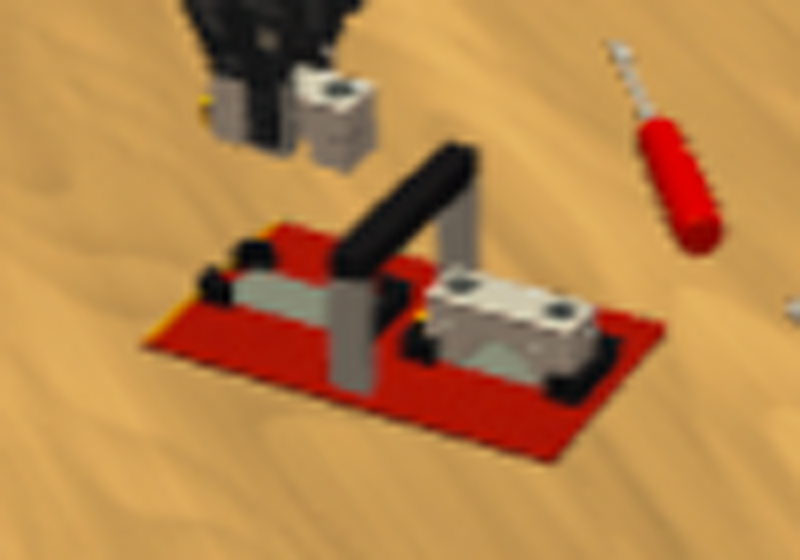

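The side crop shows the held cap with its tab (205,105) towards the yellow line, above the empty pocket (280,295). The seated cap is in place. I'll compare the matching right bores (340,90) and (562,310); they should be 104 mm apart along carrier +y.

```bash
python3 - <<'E'
from h import *
s=dict(np.load("side4.npz")); f=s["frame"]; g=cv2.cvtColor(f,cv2.COLOR_RGB2GRAY).astype(float)
def bore(u,v,h):
    u,v=190+(u+.5)/8-.5,140+(v+.5)/8-.5
    a,b=int(round(u)),int(round(v)); yy,xx=np.mgrid[b-2:b+3,a-2:a+3]; w=np.clip(150-g[b-2:b+3,a-2:a+3],0,None)
    c=(xx*w).sum()/w.sum(),(yy*w).sum()/w.sum(); print((u,v),c)
    return ray(s,*((np.array(c)+[u,v])/2),h)*1000, ray(s,u,v,h)*1000
held=bore(340,90,.1234); seat=bore(562,310,.038); seat2=bore(461,286,.038)
th=np.radians(39.3); X=np.array([np.cos(th),np.sin(th)]);Y=np.array([-np.sin(th),np.cos(th)])
for i in (0,1):
    d=(held[i]-seat[i])[:2]; print("dx,dy",d@X,d@Y, "seat centre",(seat[i]+seat2[i])/2, "held centre",held[i][:2]+(seat2[i]-seat[i])[:2]/2)
w=world(s); m=(w[...,2]>.115)&(w[...,2]<.128)&(g>130); m[:140]=0; print(m.sum(), w[m].mean(0))
E
```

```text
(232.0625, 150.8125) (np.float64(231.9447004608295), np.float64(151.1336405529954))
(259.8125, 178.3125) (np.float64(259.62254901960785), np.float64(178.30392156862746))
(247.1875, 175.3125) (np.float64(247.04945054945054), np.float64(174.5934065934066))
dx,dy -8.49399701452132 103.32263745679 seat centre [599.89138065  76.79229306  38.        ] held centre [527.87580194 151.36756925]
dx,dy -7.5084916445452805 104.02658774089932 seat centre [599.67706706  75.55199828  38.        ] held centre [527.97824339 151.29621976]
629 [ 0.87357338 -0.00350969  0.11991004]
```

```bash
cat > prof.py <<'E'
from h import *
th=np.radians(39.3); X=np.array([np.cos(th),np.sin(th)]);Y=np.array([-np.sin(th),np.cos(th)]);O=np.array([560,114.])
def samp(s,xs,ys,h):   # bilinear samples of the image at carrier-frame (mm) points, height h mm
    A=(O+xs[...,None]*X+ys[...,None]*Y)/1000; p=np.concatenate([A,np.full(A.shape[:-1]+(1,),h/1000)],-1)
    T=s["camera_from_world"]; c=p@T[:3,:3].T+T[:3,3]; q=c@s["camera_matrix"].T; q=(q[...,:2]/q[...,2:]).astype(np.float32)
    return cv2.remap(s["frame"].astype(np.float32),q[...,0],q[...,1],cv2.INTER_LINEAR)
def edges(p,t):
    g=np.abs(np.diff(cv2.GaussianBlur(p[:,None],(1,9),2)[:,0])); 
    k=[i for i in range(2,len(g)-2) if g[i]==g[i-2:i+3].max() and g[i]>.35*g.max()]
    return [(round((t[i]+t[i+1])/2,1),round(float(g[i]),1)) for i in k]
E
python3 - <<'E'
from prof import *
t=np.arange(-85,85,.5)
for n in ("top1","side1"):
    s=dict(np.load(n+".npz")); print(n)
    for lab,h,yr,ch in (("plate r-g x",6,(15,25),0),("plate +y",6,(60,85),0),("plate -y",6,(-98,-92),0),("floor x +",6,(40,60),1),("seat top x",38,(-65,-40),1),("bar none",75,(-3,3),2)):
        y=np.arange(yr[0],yr[1]+.1,1.); xx,yy=np.meshgrid(t,y); im=samp(s,xx,yy,h).mean(0)
        p=im[:,0]-im[:,1] if ch==0 else im.mean(1) if ch==2 else im[:,1]
        print(lab,edges(p,t))
    u=np.arange(-120,120,.5)
    for lab,h,xr,ch in (("plate y",6,(40,55),0),("plate y -",6,(-55,-40),0),("bar y",75,(-35,35),1),("seat y",38,(-6,6),1)):
        x=np.arange(xr[0],xr[1]+.1,1.); yy,xx=np.meshgrid(u,x); im=samp(s,xx,yy,h).mean(0)
        p=im[:,0]-im[:,1] if ch==0 else im[:,1]
        print(lab,edges(p,u))
E
```

```text
top1
plate r-g x [(np.float64(-55.2), 3.1), (np.float64(-17.8), 3.9), (np.float64(24.8), 3.5), (np.float64(60.2), 3.0)]
plate +y [(np.float64(-55.8), 3.1), (np.float64(-15.2), 3.7), (np.float64(19.2), 3.6), (np.float64(59.8), 3.1)]
plate -y [(np.float64(-54.8), 2.9), (np.float64(-18.2), 2.1), (np.float64(26.8), 2.1), (np.float64(61.2), 2.5)]
floor x + [(np.float64(-56.2), 3.6), (np.float64(-14.2), 3.5), (np.float64(19.2), 3.3), (np.float64(60.8), 4.0)]
seat top x [(np.float64(-58.2), 3.8), (np.float64(-14.2), 3.8), (np.float64(18.2), 5.3), (np.float64(56.2), 3.7)]
bar none [(np.float64(-63.2), 2.3), (np.float64(56.8), 3.4)]
plate y [(np.float64(-99.8), 3.0), (np.float64(-7.8), 4.0), (np.float64(9.8), 3.8), (np.float64(96.8), 2.7)]
plate y - [(np.float64(-100.2), 2.6), (np.float64(-8.8), 2.6), (np.float64(8.8), 2.7), (np.float64(96.8), 2.4)]
bar y [(np.float64(-98.2), 3.9), (np.float64(-87.8), 1.8), (np.float64(-15.2), 1.5), (np.float64(11.2), 1.4), (np.float64(91.2), 3.5)]
seat y [(np.float64(-100.2), 3.6), (np.float64(-89.2), 4.3), (np.float64(-70.8), 2.5), (np.float64(-34.2), 2.5),
[... 526 characters left out ...]
 7.0), (np.float64(20.2), 4.0), (np.float64(30.8), 2.7)]
seat top x [(np.float64(-51.8), 4.3), (np.float64(-7.8), 5.9), (np.float64(18.8), 2.6)]
bar none [(np.float64(-75.8), 3.7), (np.float64(59.2), 6.0)]
plate y [(np.float64(-104.8), 8.2), (np.float64(-91.8), 4.0), (np.float64(-74.2), 4.2), (np.float64(6.8), 8.8), (np.float64(35.2), 6.1), (np.float64(60.8), 7.8), (np.float64(89.8), 4.1)]
plate y - [(np.float64(-105.8), 8.4), (np.float64(-13.2), 5.6), (np.float64(9.2), 4.8), (np.float64(95.2), 5.1)]
bar y [(np.float64(-22.2), 7.5), (np.float64(5.2), 8.4)]
seat y [(np.float64(-99.8), 5.9), (np.float64(-90.8), 7.0), (np.float64(-35.2), 4.9), (np.float64(-18.2), 11.5), (np.float64(67.8), 4.7)]
```

The top-view plate edges put the carrier about +2.6 mm along its x from my first guess, with yaw 39.6°. I'll correct for that, lower to just above the rails and compare again from close by.

Request:
move_arm --plan '[[1,[1,2.7,0],[0,0,-0.7]],[1,[0,0,0],[0,0,0]],[1,[0,0,22],[0,0,0]],[1,[0,0,22],[0,0,0]],[1,[0,0,14],[0,0,0]],[1,[0,0,5],[0,0,0]],[1,[0,0,0],[0,0,0]],[1,[0,0,0],[0,0,0]]]'

```text
t: 9.22
eef_pos: [0.5321, 0.1564, 0.0325]
ee_rot: [1.334, 2.84, 0.005]
wrist_force: [0.6, -0.1, -1.1]
finger_gap: 0.0257
```

```bash
python3 - <<'E'
from h import *
rep([529.2,155.0,28])
s=snap("side"); np.savez("side5",**s); f=s["frame"]; save(cv2.resize(f[150:205,195:280],None,fx=9,fy=9,interpolation=cv2.INTER_CUBIC),"side5")
t=snap("top"); np.savez("top5",**t)
E
```

```text
p [532.1 156.4  32.5] yaw y 39.69 tilt [0.29 0.05] gap 0.0257
level turn (tool) [ 0.25  0.14 -0.  ]
go [ 0.8 -3.2  4.5]
```

View pics/side5.png

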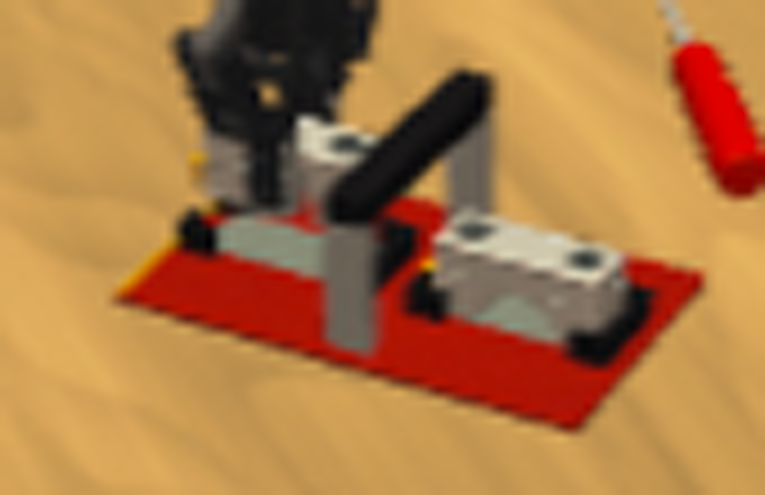

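The side crop shows the held cap just above the empty pocket, its tab (197,162) at the notch end and its bore at (348,143). The seated cap's bores are at (476,229) and (587,259).

```bash
python3 - <<'E'
from prof import *
s=dict(np.load("side5.npz"))
def r(u,v,h): return ray(s,195+(u+.5)/9-.5,150+(v+.5)/9-.5,h/1000)[:2]*1000
h=r(348,143,61.4); a=r(587,259,38); b=r(476,229,38)
C=lambda p:np.round([(p-O)@X,(p-O)@Y],1)
print("held bore",C(h),"seat bores",C(a),C(b),"diff",C(h)-C(a))
print("tip of tab held",C(r(197,162,35.4)),"seat",C(r(429,268,15)))
p,_=tool(); print("TCP",C(p[:2]))
# plate corners & notch rails at side view
for n,u,v,z in (("left corner",115,298,6),("bottom corner",577,430,6),("right",703,280,6)): print(n,C(r(u,v,z)))
g=dict(np.load("top5.npz")); f=g["frame"]; save(f[150:230,180:255],"t5")
t=np.arange(-85,85,.5)
for yr in ((-98,-92),(15,25),(-30,-20)):
    xx,yy=np.meshgrid(t,np.arange(yr[0],yr[1]+.1,1.)); im=samp(g,xx,yy,6).mean(0); print(edges(im[:,0]-im[:,1],t))
E
```

```text
held bore [ 7.5 26.2] seat bores [  7.5 -78.9] [  7.3 -30.7] diff [  0.  105.1]
tip of tab held [ 4.9 95.3] seat [  5.8 -10.4]
TCP [ 5.3 50.5]
left corner [-58.6  95.9]
bottom corner [ -56.5 -106.8]
right [  61.1 -104.5]
[(np.float64(-54.2), 3.2), (np.float64(-18.8), 2.4), (np.float64(26.8), 2.5), (np.float64(62.2), 2.8)]
[(np.float64(-55.2), 3.5), (np.float64(-25.2), 2.8)]
[(np.float64(-54.8), 3.5), (np.float64(-15.2), 3.9), (np.float64(24.8), 4.4), (np.float64(59.2), 2.5)]
```

Request:
move_arm --plan '[[1,[-0.5,-1,0],[0,0,0]],[1,[0,0,6],[0,0,0]],[1,[0,0,6],[0,0,0]],[1,[0,0,3],[0,0,0]],[1,[0,0,0],[0,0,0]]]'

```text
t: 9.95
eef_pos: [0.532, 0.1554, 0.0169]
ee_rot: [1.334, 2.839, 0.005]
wrist_force: [0.7, 0.1, -2.2]
finger_gap: 0.0256
```

```bash
python3 - <<'E'
from prof import *
rep(); p,_=tool(); q=p[:2]-O; print(q@X,q@Y); print(ctrl.read_state()["wrist_force"])
E
```

```text
p [532.  155.4  16.9] yaw y 39.68 tilt [0.34 0.06] gap 0.0256
level turn (tool) [0.3  0.17 0.  ]
4.519732840596131 49.75715486732535
[ 0.73190441  0.14437654 -2.20329995]
```

There's no contact force with the cap bottom already below the rail tops, so I'll continue down.

Request:
move_arm --plan '[[1,[0,0,3],[0.2,0.1,0]],[1,[0,0,2],[0,0,0]],[1,[0,0,2],[0,0,0]],[1,[0,0,0],[0,0,0]]]'

```text
t: 10.45
eef_pos: [0.5321, 0.1554, 0.0094]
ee_rot: [1.335, 2.842, 0.001]
wrist_force: [0.1, -0.6, -1.8]
finger_gap: 0.0254
```

Request:
move_arm --plan '[[0,[0,0,0],[0,0,0]],[0,[0,0,0],[0,0,0]],[-1,[0,0,0],[0,0,0]],[-1,[0,0,0],[0,0,0]],[-1,[0,0,0],[0,0,0]],[-1,[0,0,-20],[0,0,0]],[-1,[0,0,-40],[0,0,0]],[-1,[0,0,-50],[0,0,0]],[-1,[0,0,-40],[0,0,0]],[-1,[0,0,0],[0,0,0]]]'

```text
t: 11.7
eef_pos: [0.5316, 0.1553, 0.1638]
ee_rot: [1.335, 2.843, 0.001]
wrist_force: [0.4, -0.6, -0.7]
finger_gap: 0.0854
```

```bash
python3 - <<'E'
from prof import *
rep()
s=snap("side"); np.savez("side6",**s); f=s["frame"]; save(cv2.resize(f[145:205,195:285],None,fx=8,fy=8,interpolation=cv2.INTER_CUBIC),"side6")
E
```

```text
p [531.6 155.3 163.8] yaw y 39.69 tilt [ 0.07 -0.  ] gap 0.0854
level turn (tool) [ 0.05  0.05 -0.  ]
```

View pics/side6.png

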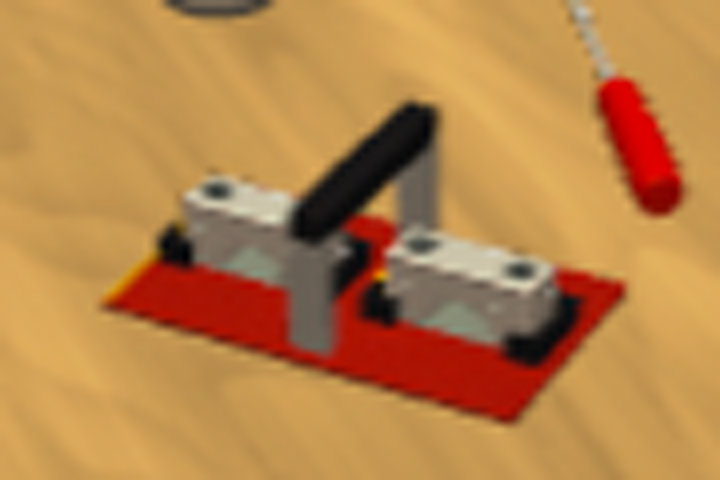

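The side crop shows both caps fully down in their pockets, with matching height and orientation and the tabs at the notch ends ((180,232) and (380,275)). Nothing is touching the cap now. I'll go above the handle and turn 90°.

Request:
move_arm --plan '[[-1,[-26,-1,0],[0,0,0]],[-1,[-25,0,0],[0,0,0]],[-1,[0,0,0],[0,0,10]],[-1,[0,0,0],[0,0,10]],[-1,[0,0,0],[0,0,10]],[-1,[0,0,0],[0,0,10]],[-1,[0,0,0],[0,0,10]],[-1,[0,0,0],[0,0,10]],[-1,[0,0,0],[0,0,10]],[-1,[0,0,0],[0,0,10]],[-1,[0,0,0],[0,0,10]],[-1,[0,0,0],[0,0,0]]]'

```text
t: 13.25
eef_pos: [0.5538, 0.1122, 0.1447]
ee_rot: [-2.976, -0.992, 0.041]
wrist_force: [-0.4, 0.2, 0.4]
finger_gap: 0.085
```

```bash
python3 - <<'E'
from prof import *
rep([563.3,115.4,90])
s=dict(np.load("side6.npz"))
def r(u,v,h): return ray(s,195+(u+.5)/8-.5,145+(v+.5)/8-.5,h/1000)[:2]*1000
C=lambda p:np.round([(p-O)@X,(p-O)@Y],1)
print("bore diff",C(r(217,190,38))-C(r(422,243,38)))
E
```

```text
p [553.8 112.2 144.7] yaw y -53.14 tilt [-1.51 -0.25] gap 0.085
level turn (tool) [-0.71  1.35 -0.  ]
go [10.8  3.9 54.4]
bore diff [ -2.3 103.3]
```

Request:
move_arm --plan '[[-1,[11,4,0],[-0.7,1.3,-2.7]],[-1,[0,0,0],[0,0,0]],[-1,[0,0,20],[0,0,0]],[-1,[0,0,15],[0,0,0]],[-1,[0,0,0],[0,0,0]]]'

```text
t: 13.88
eef_pos: [0.5626, 0.1152, 0.1056]
ee_rot: [-2.947, -1.083, 0.01]
wrist_force: [-0.1, 0.0, -0.3]
finger_gap: 0.0856
```

```bash
python3 - <<'E'
from prof import *
rep([563.3,115.4,47])
E
```

```text
p [562.6 115.2 105.6] yaw y -49.64 tilt [-0.36 -0.04] gap 0.0856
level turn (tool) [-0.2  0.3 -0. ]
go [ 0.9  0.5 58.6]
```

Request:
move_arm --plan '[[-1,[1,0.5,20],[-0.2,0.3,0.8]],[-1,[0,0,20],[0,0,0]],[-1,[0,0,12],[0,0,0]],[-1,[0,0,4],[0,0,0]],[-1,[0,0,0],[0,0,0]]]'

```text
t: 14.5
eef_pos: [0.5648, 0.1156, 0.05]
ee_rot: [2.955, 1.065, 0.003]
wrist_force: [-0.2, -0.7, -0.3]
finger_gap: 0.0855
```

```bash
python3 - <<'E'
from prof import *
rep([563.3,115.4,47])
s=snap("side"); np.savez("side7",**s); f=s["frame"]; save(cv2.resize(f[145:205,195:285],None,fx=8,fy=8,interpolation=cv2.INTER_CUBIC),"side7")
E
```

```text
p [564.8 115.6  50. ] yaw y -50.38 tilt [0.1  0.01] gap 0.0855
level turn (tool) [ 0.05 -0.08 -0.  ]
go [-1.3 -0.8  3. ]
```

View pics/side7.png

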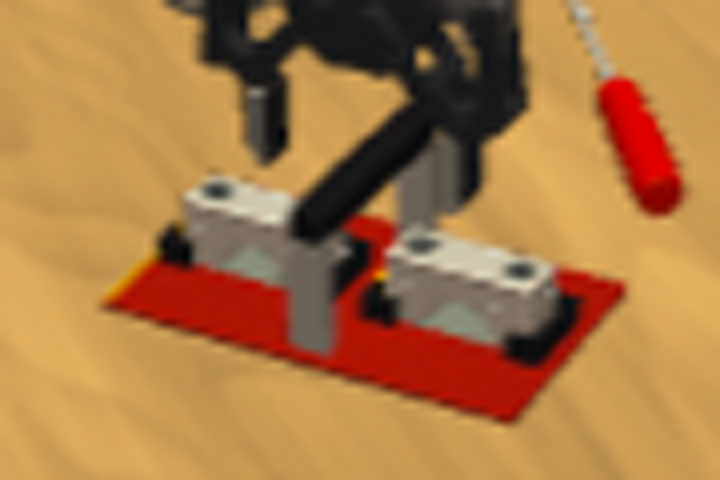

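The crop shows the fingers at (265,120) and (460,175), straddling the bar above both caps with clearance. I'll close on it.

Request:
move_arm --plan '[[-1,[-1,-0.8,2],[0,0,0]],[0,[0,0,0],[0,0,0]],[0.4,[0,0,0],[0,0,0]],[1,[0,0,0],[0,0,0]],[1,[0,0,0],[0,0,0]],[1,[0,0,0],[0,0,0]],[1,[0,0,0],[0,0,0]]]' --newtons 80

```text
t: 15.42
eef_pos: [0.5644, 0.1157, 0.0497]
ee_rot: [2.955, 1.065, 0.006]
wrist_force: [-0.1, -0.2, 1.0]
finger_gap: 0.0163
```

```bash
python3 - <<'E'
from prof import *
rep(); print(ctrl.read_state()["wrist_force"],ctrl.read_state()["moment"])
E
```

```text
p [564.4 115.7  49.7] yaw y -50.37 tilt [0.24 0.03] gap 0.0163
level turn (tool) [ 0.13 -0.2   0.  ]
[-0.11063555 -0.16805303  0.9697796 ] [-0.02816544  0.00594503 -0.0054012 ]
```

Request:
move_arm --plan '[[1,[0,0,0],[0,0,0]],[1,[0,0,-4],[0,0,0]],[1,[0,0,-6],[0,0,0]],[1,[0,0,0],[0,0,0]]]'

```text
t: 15.92
eef_pos: [0.5637, 0.1156, 0.0598]
ee_rot: [2.955, 1.065, 0.004]
wrist_force: [0.2, 0.6, -5.4]
finger_gap: 0.0164
```

```bash
python3 - <<'E'
from prof import *
rep(); print(ctrl.read_state()["wrist_force"],ctrl.read_state()["moment"])
s=snap("side"); np.savez("side8",**s); f=s["frame"]; save(cv2.resize(f[140:205,190:290],None,fx=8,fy=8,interpolation=cv2.INTER_CUBIC),"side8")
E
```

```text
p [563.7 115.6  59.8] yaw y -50.37 tilt [0.15 0.02] gap 0.0164
level turn (tool) [ 0.08 -0.13  0.  ]
[ 0.2475599   0.64698457 -5.3639452 ] [ 0.01068991  0.0231442  -0.03047821]
```

View pics/side8.png

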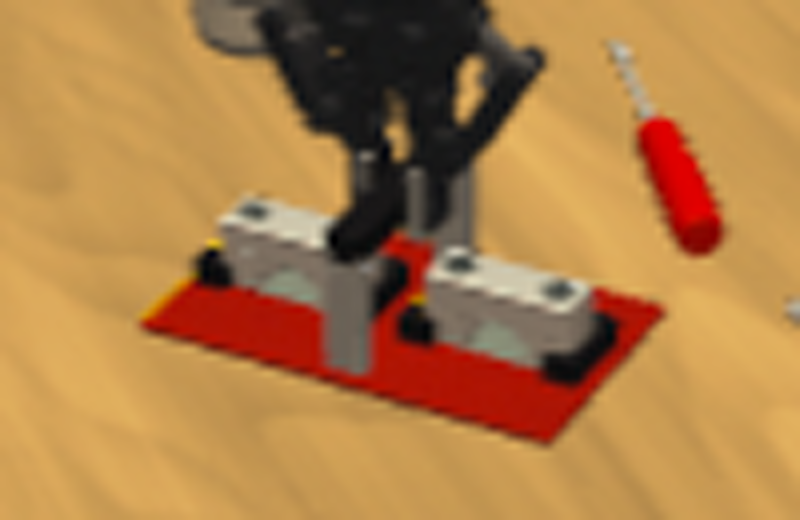

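The carrier hangs level 1 cm up, gripped mid-bar at (390,200), with both caps in and a 5.4 N load, which matches the full weight. I'll lift the rest of the way smoothly.

Request:
move_arm --plan '[[1,[0,0,-8],[0,0,0]],[1,[0,0,-14],[0,0,0]],[1,[0,0,-18],[0,0,0]],[1,[0,0,-20],[0,0,0]],[1,[0,0,-20],[0,0,0]],[1,[0,0,-14],[0,0,0]],[1,[0,0,-8],[0,0,0]],[1,[0,0,-4],[0,0,0]],[1,[0,0,0],[0,0,0]],[1,[0,0,0],[0,0,0]],[1,[0,0,0],[0,0,0]],[1,[0,0,0],[0,0,0]]]'

```text
t: 17.48
eef_pos: [0.5621, 0.1154, 0.1717]
ee_rot: [2.955, 1.065, 0.001]
wrist_force: [0.6, 0.0, -5.3]
finger_gap: 0.0162
```

```bash
python3 - <<'E'
from prof import *
rep(); st=ctrl.read_state(); print(st["wrist_force"],st["moment"],np.abs(st["joint_velocities"]).max())
s=snap("side"); np.savez("side9",**s); f=s["frame"]; save(cv2.resize(f[110:185,190:290],None,fx=8,fy=8,interpolation=cv2.INTER_CUBIC),"side9")
w=world(s); H,S,V=hsv(f); m=((H<6)|(H>173))&(S>140)&(w[...,2]>.06)&(w[...,2]<.2); m[:,:190]=0;m[:,285:]=0;m[185:]=0
P=w[m]; n=np.linalg.lstsq(np.c_[P[:,:2],np.ones(len(P))],P[:,2],rcond=None)[0]; print(len(P),P.mean(0),"slope",n[:2])
E
```

```text
p [562.1 115.4 171.7] yaw y -50.37 tilt [ 0.04 -0.  ] gap 0.0162
level turn (tool) [ 0.03 -0.03  0.  ]
[ 0.5916552   0.02189057 -5.34694843] [ 0.00510292 -0.02963743 -0.01944738] 0.004686217089523533
763 [0.56137274 0.26082497 0.1128488 ] slope [-0.13724481 -0.06601674]
```

View pics/side9.png

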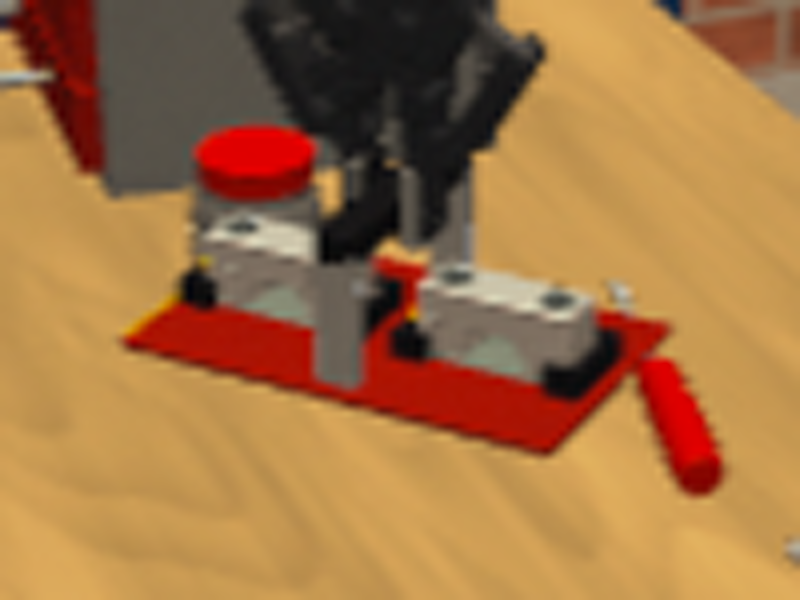

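The crop shows the carrier well up, with both caps seated and the tabs at the notch ends. The red jar lid (255,160) behind it spoiled the slope fit, so I'll refit on the plate only and hand in if it's level.

```bash
python3 - <<'E'
from prof import *
s=dict(np.load("side9.npz")); f=s["frame"]; w=world(s); H,S,V=hsv(f)
m=((H<6)|(H>173))&(S>140); d=np.linalg.norm(w[...,:2]*1000-[562,115],axis=-1); m&=(d<125)&(w[...,2]>.06)
P=w[m]; 
for _ in range(3):
    n=np.linalg.lstsq(np.c_[P[:,:2],np.ones(len(P))],P[:,2],rcond=None)[0]; r=P[:,2]-np.c_[P[:,:2],np.ones(len(P))]@n; P=P[np.abs(r)<max(.004,1.5*r.std())]
t=np.hypot(*n[:2]); print(len(P),P.mean(0),"slope",n[:2],t)
if t<.09: print(workorder.hand_in())
E
```

```text
455 [0.5506089  0.08576197 0.12800242] slope [-0.00359366 -0.00038247] 0.0036139518672100267
the job is handed in; nothing more can be done
None
```

The loose cap is in the empty pocket, right way round with its tab at the notch, and let go. The carrier is held by the middle of its bar about 12 cm up, and I handed the job in at about 17.5 s of robot time. The hand-in gives no verdict.

**Last checks:**
- **Level:** the plate slope is about 0.004 rad. A first fit gave 0.15, but the red jar lid behind the carrier had spoiled it, so I refitted on the plate alone.
- **Height:** the plate's top is at about 128 mm by camera depth, so its underside is roughly 122 mm up.
- **Load and stillness:** the wrist load is 5.3 N, which matches the carrier plus both caps. Joint speeds are below 0.005 rad/s.
- **Caps:** the last picture shows both caps down in their pockets with their tabs at the notch ends. With the carrier on the bench, the two caps' bores were 103.3 mm apart along y (104 nominal) and 2.3 mm off in x, within the pockets' 3 mm play.
- **Grip:** the fingers read a 16.2 mm opening on the 18 mm bar. They held without slipping.

The top and side cameras disagreed by up to about 5 mm on the carrier's position. I settled this by comparing the held cap with the seated one from close by, and the cap went in without contact force. I did not measure the bystanders at the end, but the arm passed near none of them.

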